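# Tip the potatoes into the weighing bowl under the wire shelf

## Robot

A 6-joint arm with a two-finger parallel gripper is mounted at the origin on the work surface; the furniture and walls round the work are solid. World frame = base frame: x ahead of the robot, y to its left, z up, the work surface at z = 0. Lengths are in m, angles in degrees, forces in N, time in s.
With the tool pointing down it reaches from about 0.325 to 0.75 m from the base axis. Payload 7.6 kg.
Tool frame: the origin (TCP) lies at the very end of the fingers, on their centre line; the grasp point (between the pads) lies 19 mm behind it (bot.hold_point_z is the distance from the TCP to the grasp point, in m); z points along the fingers, y is the line along which they close (so a half turn about z gives the same grasp; the last joint's range is limited). The gripper opens to 85 mm and grips with 20 to 120 N. Pads are 22 mm wide; open, the fingers measure 114 mm over their backs; the gripper's body (76 mm by 85 mm) begins 54 mm behind the grasp point. The pads swing forward as they close: fully open they stand 13 mm farther back than shut.
Start: joints at [59.284, 2.991, 80.254, -0, 96.75, -4.028], TCP at [0.236, 0.469, 0.205] pointing down, gripper open.
Joint ranges: [-166.34, 166.34], [-52.06, 124.39], [6.96, 135.62], [-60.46, 240.46], [14.63, 156.25], [-167.68, 167.68]. Speed limits (degrees/s): [147.25, 147.25, 172.46, 180, 180, 180].

## Interface

Orientations are given as [roll, pitch, yaw] about the fixed x, y, z axes, in that order (R = Rz(yaw) Ry(pitch) Rx(roll)).
In Python, from workcell import sensors, optics, finish_job, bot gives the robot as it stands. The module is installed in compiled form; this text tells all that it offers.
- The arm moves only by the tool play_rows, never from a script. Its argument "plan" is a list of rows, each a list of 2 entries, a list of its own where there are three numbers: the shift along the world's x, y, z as a fraction of full scale, then the turn, a rotation vector about the world's x, y, z as a fraction of full scale. In form: [[[tx, ty, tz], [rx, ry, rz]], ...]. A call has 1 to 5 rows; each row is the pose to reach, as a shift and turn from the pose commanded when the call began, turning the shorter way round; what a row does not reach only later rows make up. Full scale, the value 1, is 0.1 m for a shift and 180 degrees for a turn. A row lasts 1/8 s, in which the tool goes at most 62.5 mm and 10.7 degrees, less where a joint would pass 70% of its speed; a pose out of reach is approached as far as the arm can. A call with a number of a shift or a turn outside -1 to 1 is refused whole. A call with a gripper value outside its range is refused whole. "gripper" is the opening, from -1 (shut) to 1 (fully open), set as the call begins (left out, the last holds). The fingers move at their own pace and stop on an object; the grip force is fixed at half the most. Time passes only in rows, so rows that repeat a pose let the fingers close. It gives the time, the measured TCP pose, the force, the opening and the grip force at its end, in the units of the state.
- sensors.sense(): the state, without advancing time (a new reading comes with each control period).
- optics.read_camera(name): name is "scene" or "top" or "wrist"; returns (picture, depth): 400x640x3 uint8, red, green, blue; 400x640 float32, m along the optical axis (not along the pixel's ray), 0 where there is no reading.
- optics.calibration(name): a dict with "fov_y" (degrees; the focal length in pixels is half the picture's height over the tangent of half this angle, whatever the lens; pixels are square), "cx", "cy" (the principal point, pixels), "R" (3x3) and "t" (3): a world point X has camera coordinates R X + t; the wrist camera has in their place "hand_eye" (4x4, takes a point from camera to tool coordinates, whose origin is the TCP and whose axes are the flange's). Camera axes: x right, y down, z forward; pixel columns grow to the right and rows downward; lengths in m; the calibration is good to about 2 mm. A picture is of the moment at which its call begins: read the wrist's pose just before it. calibration takes no time and is no camera call.
- finish_job(): hands the job in; it is judged then, once.
The state is a dict: "time": time; "joint_positions": joint angles; "qvel": joint speeds; "effort": joint torques, N m; "eef_pos": TCP position; "tool_rot": TCP orientation; "wrist_force": force on the tool from outside, world axes, zero at the start; "wrist_torque": the same for the moment, N m; "opening": finger opening in m; "grasp_force": force on a finger pad.
Only numpy, scipy, OpenCV 4.12 (cv2) and the standard library are available. Lean on these libraries where they do the work, as an engineer would, in place of code of your own. Each camera call takes 0.05 s, during which the arm holds its last target. There are 200 camera calls.

## Task

The potatoes are to be weighed, and the scale is already zeroed with its bowl on: take the scoop by its handle, bring its nose in under the wire shelf and tip both potatoes into the bowl that stands on the kitchen scale there. The bowl stays where it is, and nothing may bang against the shelf or upset the jars on it. Then set the empty scoop, the right way up, back down on the open worktop outside the shelf - set it down, do not drop it.

Things in the scene. Friction and masses are not known exactly. Their poses are not given: they have to be found in the camera images.
- wire_shelf: Low shelf riser of bright steel wire, fixed to the worktop. Origin on the worktop under its middle; own x is its depth (220 mm), own y its width (310 mm), z up. Legs only at the four corners (8 mm wire), each end's two legs joined by a wire 50 mm up; front and back open. Two spice jars and a tin stand loose on the back half of its deck.
- shelf_front (a point): Middle of the deck's front lower edge: x = -110 mm, y = 0 of the shelf, 215 mm above the worktop, same axes as the shelf. The front faces roughly to the robot's left. The deck's underside is 215 mm, its top 223 mm above the worktop; no potato or finger fits between its wires.
- scale: Flat steel kitchen scale, 205 x 165 x 20 mm, fixed to the worktop under the shelf, its blank display and two keys at the shelf's front. Origin on the worktop under its middle, z up.
- bowl: White open bowl, loose, 0.45 kg, standing on the scale under the shelf. Rim radius 78 mm, height 55 mm, wall 4 mm. Origin at the centre of its underside (20 mm above the worktop, so its rim is 75 mm above the worktop), z up.
- scoop: Scoop with steel pan and wooden handle, loose, 0.11 to 0.2 kg, standing on its flat underside, two potatoes in it. Origin on the underside below the pan; own x points from handle to nose, z up. Pan from x = -60 (closed back wall, 44 mm high) to x = +75 mm (open nose), 84 mm wide outside, 73 inside; side walls 44 mm high, falling to 18 at the nose. Centre of mass near x = -20 mm.
- scoop_grip (a point): Point on the handle's axis to grip, 130 mm behind the scoop's origin and 44 mm above its underside; same axes as the scoop. The handle is straight along x, from 84 to 202 mm behind the origin, 22 mm wide (y) and 24 mm high. A firm grip (50 N or more) keeps the scoop from pitching in the fingers.
- scoop_nose (a point): Middle of the pan's open front edge, 75 mm ahead of the scoop's origin and 9 mm above its underside; same axes as the scoop. The flat floor (3 mm thick) rises to it over the last 47 mm by a gentle 11 degree ramp, which keeps the potatoes in while the scoop is level; tipped nose down by about 20 to 35 degrees, they roll out.
- scoop_pan (a point): Middle of the space in the pan, straight above the scoop's origin, 30 mm above its underside. Mind a tall tap to the left of the scoop as the robot sees it, and a tall towel stand between scoop and robot.
- spice_a: Spice jar, 45 mm wide, 106 mm tall, loose on the shelf's deck. Origin under its middle.
- spice_b: Another spice jar, 45 mm wide, 106 mm tall, loose on the shelf's deck. Origin under its middle.
- small_tin: Food tin, 57 mm wide, 72 mm tall, loose on the shelf's deck. Origin under its middle.
- potato_1: Potato, 70 x 54 mm, 120 g, hard; at first it lies across the scoop's pan (the back one). Origin at its centre, own y along its length; it rolls.
- potato_2: Potato, 70 x 54 mm, 120 g, hard; at first it lies across the scoop's pan (the front one). Origin at its centre, own y along its length; it rolls.
Mind the look-alikes: they are no part of the job. Leave any turquoise or yellow look-alike of the potato_2 alone.

How it is judged:
By the outcome, as a careful person would: the job done as asked, in the order asked, and still so for the second after the job is handed in, with the robot touching nothing.
It also fails if it takes over 70 s, if anything falls off the work surface, if the arm or the gripper's body presses on something with over 40 N, if the wrist force passes 120 N, or if a joint passes its speed limit or range.

## Working session

There is one attempt and no reset: what is moved stays moved. The work goes in short steps, Python scripts to look and compute and a tool call to move; the robot and the scene stay as the last step left them, time stands still between calls to the robot, and variables do not carry over. Pictures are saved under pics/ and viewed, at most 10 in all, crops included, and the job is handed in when it is done.

Besides the shell and the picture viewer there is one more tool, called after "Call:" by a JSON object that holds its "op" and its "data", one argument or row to a line. play_rows: Moves the arm, as the interface text tells. Its arguments: {"type":"object","properties":{"plan":{"type":"array"},"gripper":{"type":"number"}},"required":["plan"]}

```bash
mkdir -p pics; cat > h.py <<'E'
import numpy as np, cv2
from workcell import sensors, optics, finish_job, bot
from scipy.spatial.transform import Rotation as Ro
def cam(n):
    c=optics.calibration(n); f=200/np.tan(np.radians(c['fov_y'])/2); s=sensors.sense()
    p,d=optics.read_camera(n)
    if 'hand_eye' in c:
        H=np.array(c['hand_eye']); T=np.eye(4); T[:3,:3]=Ro.from_euler('xyz',s['tool_rot'],degrees=True).as_matrix(); T[:3,3]=s['eef_pos']
        M=T@H; R=M[:3,:3].T; t=-R@M[:3,3]
    else: R=np.array(c['R']);t=np.array(c['t'])
    return p,d,f,c['cx'],c['cy'],R,t
def cloud(C):
    p,d,f,cx,cy,R,t=C
    v,u=np.mgrid[0:400,0:640]
    P=np.stack([(u-cx)/f*d,(v-cy)/f*d,d],-1)
    W=(P-t)@R; W[d<=0]=np.nan
    return W
def save(n,C): cv2.imwrite('pics/'+n+'.png',C[0][:,:,::-1])
E
python3 - <<'E'
from h import *
print(sensors.sense()); 
for n in ('scene','top'):
    C=cam(n); save(n,C); np.savez(n+'.npz',p=C[0],W=cloud(C)); print(n,C[2:5],-C[5].T@C[6]); print(C[5])
E
```

```text
{'time': 0.0, 'joint_positions': array([ 5.92831334e+01,  3.02845342e+00,  8.03128319e+01,  5.42694603e-04,
        9.67495457e+01, -4.02522551e+00]), 'qvel': array([-0.01108567,  0.00268286, -0.00498463, -0.09049589, -0.18549328,
       -0.02160808]), 'effort': array([ 4.99526068e-04, -3.81662679e+01, -3.60192454e+01,  1.95217785e-05,
        6.03157212e-03,  7.34792621e-06]), 'eef_pos': array([0.23560509, 0.46878406, 0.20436284]), 'tool_rot': array([-1.79909431e+02, -6.91364308e-03,  1.53308417e+02]), 'wrist_force': array([-0.28616785, -0.16144032, -0.37736844]), 'wrist_torque': array([-0.02624014, -0.00892989,  0.00252019]), 'grasp_force': 0.0, 'opening': 0.08517596034315404}
scene (np.float64(407.6261143646478), 315.6864069216697, 207.34734320829043) [-0.30489322 -0.55751785  0.72083736]
[[ 0.482205   -0.87581289  0.02073935]
 [-0.44625762 -0.26593463 -0.85447815]
 [ 0.75387829  0.40277855 -0.51907318]]
top (np.float64(447.3580115303749), 321.8511951100038, 204.29461981722676) [ 0.27298297 -0.10268157  1.42990772]
[[ 6.32433899e-03 -9.99977779e-01  2.10830014e-03]
 [-9.84360053e-01 -6.59672852e-03 -1.76044796e-01]
 [ 1.76054792e-01 -9.61959470e-04 -9.84379899e-01]]
```

View pics/scene.png

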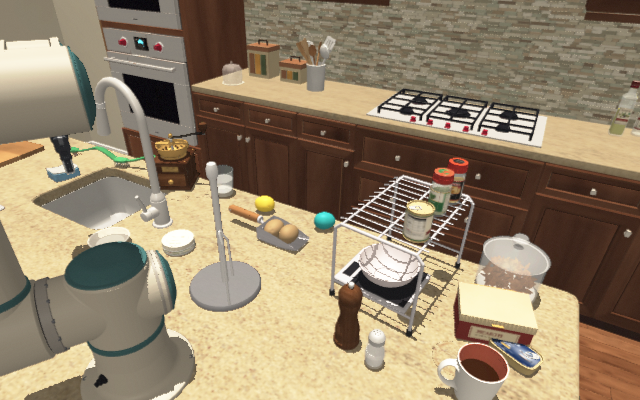

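View pics/top.png

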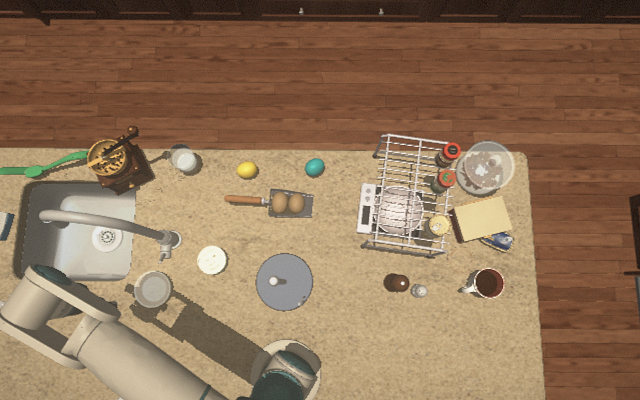

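The scene view shows the scoop, with two brown potatoes, at about (280,232) between the towel stand (222,285) and the shelf. The yellow and turquoise look-alikes are at (265,204) and (325,220). In the top view the handle runs (225-267,200), the potatoes are at (288,203), the nose is near (313,205), the shelf front is at about x=370, and the bowl is at (400,210).

```bash
python3 - <<'E'
from h import *
np.set_printoptions(precision=4,suppress=True)
z=np.load('top.npz');p,W=z['p'],z['W']
hsv=cv2.cvtColor(p,cv2.COLOR_RGB2HSV)
def rep(n,m):
    P=W[m]; P=P[np.isfinite(P[:,0])]
    if len(P): print(n,len(P),'med',np.median(P,0),'lo',np.percentile(P,2,axis=0),'hi',np.percentile(P,98,axis=0))
def box(u0,u1,v0,v1):
    m=np.zeros(p.shape[:2],bool); m[v0:v1,u0:u1]=1; return m
Z=np.nan_to_num(W[...,2],nan=-1)
m=box(218,272,190,212)&(Z>.02); rep('handle',m)
P=W[m&(Z>.035)]; c=P.mean(0); u,s,vt=np.linalg.svd((P-c)[:,:2]); print('dir',vt[0],np.degrees(np.arctan2(vt[0,1],vt[0,0])),s,c)
m=box(262,320,185,222)&(Z>.008); rep('pan',m)
pc=np.argwhere(m)[:,::-1].astype(np.float32); 
P=W[m][:,:2]; print('rect',cv2.minAreaRect((P*1000).astype(np.float32)))
brown=(hsv[...,1]>70)&(hsv[...,0]<20); rep('potatoes',box(270,308,190,216)&brown&(Z>.035))
rep('stand pole',box(255,330,255,300)&(Z>.1)); rep('standbase',box(250,320,250,315)&(Z>.004)&(Z<.05))
rep('tap',box(30,185,205,260)&(Z>.05)); rep('tap base',box(150,185,225,262)&(Z>.02))
rep('white bowl l',box(190,230,245,278)&(Z>.01))
rep('turq',box(300,330,155,180)&(Z>.01)); rep('yel',box(235,260,158,182)&(Z>.01)); rep('glass',box(165,202,142,176)&(Z>.01))
rep('deck',box(355,460,130,260)&(Z>.2)&(Z<.235))
rep('jars',box(425,465,135,240)&(Z>.25)); rep('mill',box(380,412,270,296)&(Z>.05))
rep('scale',box(355,378,180,236)&(Z>.012)&(Z<.03))
m=box(370,430,180,240)&(Z>.06)&(Z<.08); rep('bowlrim',m)
P=W[m][:,:2]; A=np.c_[2*P,np.ones(len(P))]; 
print('minrect bowl',cv2.minEnclosingCircle((P*1000).astype(np.float32)))
m=(box(355,460,130,260)&(Z>.2)&(Z<.235)); print('deckrect',cv2.minAreaRect((W[m][:,:2]*1000).astype(np.float32)))
print('scalerect',cv2.minAreaRect((W[box(350,440,160,240)&(Z>.012)&(Z<.026)][:,:2]*1000).astype(np.float32)))
big=cv2.resize(p[125:275,210:470],None,fx=3,fy=3,interpolation=cv2.INTER_CUBIC); cv2.imwrite('pics/topc.png',big[...,::-1])
E
```

```text
handle 340 med [0.5312 0.1304 0.0543] lo [0.5165 0.0603 0.0253] hi [0.548  0.1993 0.0624]
dir [-0.0609 -0.9981] -93.49094040157019 [0.706  0.1202] [0.5323 0.1352 0.0536]
pan 854 med [0.5257 0.009  0.0447] lo [ 0.4873 -0.0688  0.0084] hi [0.5699 0.0788 0.0603]
rect ((530.1012573242188, -3.5703887939453125), (175.03211975097656, 115.48571014404297), 87.87683868408203)
potatoes 536 med [0.525  0.0088 0.0501] lo [ 0.4966 -0.0443  0.0363] hi [0.5568 0.0531 0.0611]
stand pole 137 med [0.28   0.0084 0.342 ] lo [ 0.2354 -0.054   0.1177] hi [0.2919 0.0241 0.3512]
standbase 2732 med [0.2796 0.0105 0.0198] lo [ 0.1944 -0.0777  0.0044] hi [0.3662 0.1026 0.0268]
tap 1782 med [0.4137 0.391  0.3727] lo [0.355  0.3532 0.0605] hi [0.4325 0.5716 0.4366]
tap base 521 med [0.3995 0.3624 0.0896] lo [0.3423 0.3501 0.027 ] hi [0.4294 0.3867 0.2104]
white bowl l 692 med [0.3451 0.2368 0.033 ] lo [0.3051 0.1965 0.0158] hi [0.3853 0.2782 0.0391]
turq 266 med [ 0.6412 -0.0782  0.0471] lo [ 0.6187 -0.106   0.0257] hi [ 0.6675 -0.0491  0.0581]
yel 276 med [0.6305 0.1369 0.0477] lo [0.6096 0.1101 0.0266] hi [0.65
[... 189 characters left out ...]
0.2463  0.2286]
jars 1295 med [ 0.532  -0.4152  0.2953] lo [ 0.4011 -0.4498  0.2542] hi [ 0.6264 -0.3785  0.3327]
mill 322 med [ 0.2781 -0.3192  0.1495] lo [ 0.2565 -0.3475  0.051 ] hi [ 0.3004 -0.3032  0.1682]
scale 768 med [ 0.5081 -0.2461  0.0167] lo [ 0.4372 -0.2781  0.0125] hi [ 0.5931 -0.2168  0.0234]
bowlrim 392 med [ 0.5068 -0.3498  0.0707] lo [ 0.4251 -0.4103  0.0605] hi [ 0.5741 -0.2615  0.0787]
minrect bowl ((500.2931823730469, -335.9217529296875), 77.69671630859375)
deckrect ((528.4759521484375, -357.88433837890625), (217.3684844970703, 311.0850830078125), 81.97992706298828)
scalerect ((542.450439453125, -326.35223388671875), (204.76458740234375, 236.86328125), 83.56877899169922)
```

View pics/topc.png

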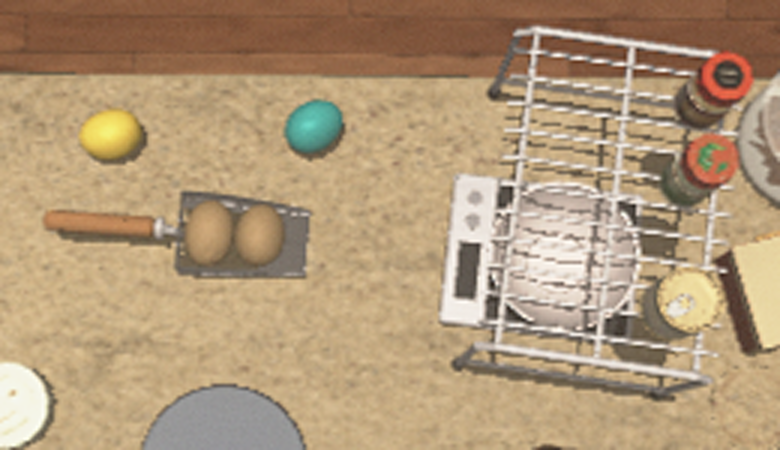

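The crop confirms the handle, two potatoes, the pan and the bowl set towards the front of the shelf. The bowl radius (77.7 mm) and deck (217x311 mm) match the given sizes. Next I check the arm's height against the towel stand's height.

```bash
python3 - <<'E'
from h import *
np.set_printoptions(precision=3,suppress=True)
W=np.load('top.npz')['W']
for u,v in [(285,370),(240,390),(200,380),(160,350),(110,325),(75,300),(45,285),(20,310)]: print(u,v,W[v,u])
Z=np.load('scene.npz')['W']; 
for u,v in [(213,168),(213,180),(217,210),(222,240),(228,250),(225,285)]: print('stand',u,v,Z[v-1:v+2,u-2:u+3].reshape(-1,3)[np.nanargmax(Z[v-1:v+2,u-2:u+3,2])])
for u,v in [(100,85),(130,85),(160,190),(152,215)]: print('tap',Z[v,u])
print([x for x in dir(bot) if x[0]!='_'])
# rough grip cloud from scene camera: handle
p=np.load('scene.npz')['p'];h=cv2.cvtColor(p,cv2.COLOR_RGB2HSV)
m=np.zeros(p.shape[:2],bool);m[200:226,224:262]=1
m&=(h[...,1]>120)&(h[...,0]<15)&(Z[...,2]>.03)
P=Z[m];print(len(P),np.median(P,0),P.min(0),P.max(0))
E
```

```text
285 370 [ 0.063 -0.015  0.265]
240 390 [-0.043  0.139  0.001]
200 380 [0.093 0.125 0.535]
160 350 [0.144 0.211 0.517]
110 325 [0.192 0.31  0.524]
75 300 [0.24  0.373 0.545]
45 285 [0.268 0.428 0.555]
20 310 [0.221 0.469 0.556]
stand 213 168 [0.274 0.001 0.344]
stand 213 180 [0.272 0.    0.317]
stand 217 210 [0.276 0.    0.24 ]
stand 222 240 [ 0.216 -0.053  0.214]
stand 228 250 [ 0.231 -0.058  0.179]
stand 225 285 [ 0.217 -0.055  0.088]
tap [0.41  0.511 0.412]
tap [ 1.698  2.086 -0.095]
tap [ 0.598  0.59  -0.031]
tap [0.37  0.359 0.056]
['PlanningError', 'hold_point_z']
190 [0.525 0.14  0.053] [0.517 0.086 0.04 ] [0.543 0.196 0.059]
```

Call:
{"op": "play_rows", "data": {
  "plan": [
    [[-0.08,-0.5,0.25],[0,0,-0.05]],
    [[-0.16,-1,0.45],[0,0,-0.11]],
    [[-0.16,-1,0.45],[0,0,-0.11]]
  ],
  "gripper": 1
}}

```text
time: 0.48
eef_pos: [0.2199, 0.368, 0.2526]
tool_rot: [179.7, -0.0, 133.4]
wrist_force: [0.3, -0.0, -0.2]
opening: 0.0852
grasp_force: 0.0
```

Call:
{"op": "play_rows", "data": {
  "plan": [
    [[0,-0.4,0],[0,0,-0.05]],
    [[0,-0.7,0],[0,0,-0.11]],
    [[0,-0.7,0],[0,0,-0.11]]
  ]
}}

```text
time: 0.85
eef_pos: [0.22, 0.2986, 0.2498]
tool_rot: [-180.0, 0.0, 113.7]
wrist_force: [-0.1, 0.0, -0.1]
opening: 0.0855
grasp_force: 0.0
```

Call:
{"op": "play_rows", "data": {
  "plan": [
    [[0.45,-0.4,0],[0,0,-0.05]],
    [[0.9,-0.8,0],[0,0,-0.11]],
    [[0.9,-0.8,0],[0,0,-0.11]]
  ]
}}

```text
time: 1.23
eef_pos: [0.3121, 0.2174, 0.2492]
tool_rot: [-179.9, 0.1, 93.6]
wrist_force: [-0.6, 0.4, -0.9]
opening: 0.0853
grasp_force: 0.0
```

Call:
{"op": "play_rows", "data": {
  "plan": [
    [[0.45,-0.4,0],[0,0,-0.02]],
    [[0.9,-0.8,0],[0,0,-0.04]],
    [[0.9,-0.8,0],[0,0,-0.04]]
  ]
}}

```text
time: 1.6
eef_pos: [0.4013, 0.1382, 0.2488]
tool_rot: [-179.8, 0.1, 86.7]
wrist_force: [-0.1, 0.1, -0.3]
opening: 0.0856
grasp_force: 0.0
```

Call:
{"op": "play_rows", "data": {
  "plan": [
    [[0.4,-0.05,-0.1],[0,0,0]],
    [[0.8,-0.1,-0.2],[0,0,0]],
    [[0.8,-0.1,-0.2],[0,0,0]],
    [[0.8,-0.1,-0.2],[0,0,0]]
  ]
}}

```text
time: 2.1
eef_pos: [0.4791, 0.1307, 0.2301]
tool_rot: [-180.0, -0.0, 86.9]
wrist_force: [-0.2, 0.3, -0.4]
opening: 0.0856
grasp_force: 0.0
```

```bash
python3 - <<'E'
from h import *
np.set_printoptions(precision=4,suppress=True)
s=sensors.sense(); print({k:s[k] for k in('time','joint_positions','eef_pos','tool_rot','wrist_force')})
C=cam('wrist'); save('w1',C); W=cloud(C); np.savez('w1.npz',p=C[0],W=W)
E
```

```text
{'time': 2.1, 'joint_positions': array([10.9812, -1.8747, 82.3383,  0.0263, 99.5728, 14.0661]), 'eef_pos': array([0.4791, 0.1307, 0.2301]), 'tool_rot': array([-179.9584,   -0.0163,   86.9195]), 'wrist_force': array([-0.1691,  0.3376, -0.3924])}
```

View pics/w1.png

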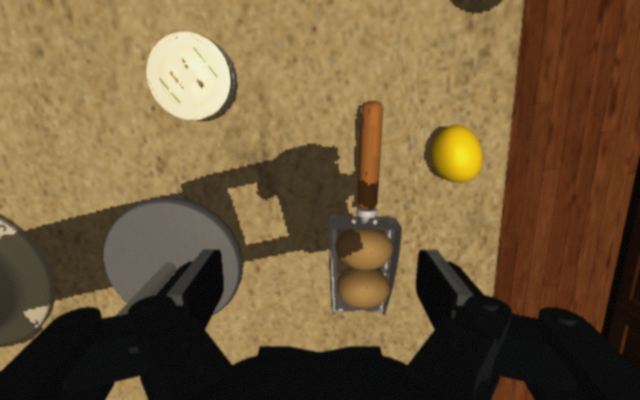

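The wrist view shows the handle at columns 360-382, rows 100-208, with the pan below it at (363,265).

```bash
python3 - <<'E'
from h import *
np.set_printoptions(precision=4,suppress=True)
z=np.load('w1.npz');p,W=z['p'],z['W'];h=cv2.cvtColor(p,cv2.COLOR_RGB2HSV)
m=np.zeros(p.shape[:2],bool);m[95:210,345:395]=1
m&=(W[...,2]>.035)
P=W[m];print(len(P),np.median(P,0),np.percentile(P,[1,99],axis=0))
f=np.polyfit(P[:,1],P[:,0],1);print('x=',f,'at y=.128',np.polyval(f,.128),'angle',np.degrees(np.arctan(f[0])))
m=np.zeros(p.shape[:2],bool);m[210:320,320:410]=1;m&=W[...,2]>.012
print('pan rect',cv2.minAreaRect((W[m][:,:2]*1000).astype(np.float32)), np.percentile(W[m],[1,99],axis=0))
m=np.zeros(p.shape[:2],bool);m[60:90,170:200]=1;print('lid z',np.median(W[m],0), 'table',np.median(W[10:80,300:350].reshape(-1,3),0))
E
```

```text
2285 [0.5325 0.1463 0.0545] [[0.5205 0.0836 0.041 ]
 [0.5458 0.1989 0.0572]]
x= [0.0603 0.524 ] at y=.128 0.5316938483691322 angle 3.4497563806762317
pan rect ((525.7174682617188, 3.8146743774414062), (159.96853637695312, 84.42346954345703), 86.50870513916016) [[ 0.4878 -0.0618  0.0136]
 [ 0.5699  0.0812  0.0576]]
lid z [nan nan nan] table [nan nan nan]
```

Call:
{"op": "play_rows", "data": {
  "plan": [
    [[0.26,0,-0.3],[0,0,-0.002]],
    [[0.52,-0.01,-0.7],[0,0,-0.002]],
    [[0.52,-0.01,-1],[0,0,-0.002]],
    [[0.52,-0.01,-1],[0,0,-0.002]]
  ]
}}

```text
time: 2.65
eef_pos: [0.53, 0.1287, 0.1286]
tool_rot: [-179.8, 0.0, 86.4]
wrist_force: [0.0, -0.4, 0.5]
opening: 0.0855
grasp_force: 0.0
```

Call:
{"op": "play_rows", "data": {
  "plan": [
    [[0,0,-0.25],[0,0,0]],
    [[0,0,-0.5],[0,0,0]],
    [[0,0,-0.5],[0,0,0]],
    [[0,0,-0.5],[0,0,0]]
  ]
}}

```text
time: 3.15
eef_pos: [0.5327, 0.1286, 0.0829]
tool_rot: [179.8, -0.0, 86.4]
wrist_force: [0.1, 0.3, 1.0]
opening: 0.0854
grasp_force: 0.0
```

```bash
python3 - <<'E'
from h import *
np.set_printoptions(precision=4,suppress=True)
s=sensors.sense(); print({k:s[k] for k in('time','joint_positions','eef_pos','tool_rot','wrist_force')})
a=cam('scene')[0]; b=cam('wrist')[0]
cv2.imwrite('pics/g1.png',np.hstack([a[130:330,100:400],cv2.resize(b[:,120:600],(480,400))[100:300,100:400]])[...,::-1])
E
```

```text
{'time': 3.15, 'joint_positions': array([ 9.7082, 10.6766, 86.0717, -0.0011, 83.033 , 13.3221]), 'eef_pos': array([0.5327, 0.1286, 0.0829]), 'tool_rot': array([179.7869,  -0.0493,  86.3864]), 'wrist_force': array([0.0904, 0.2673, 0.9649])}
```

View pics/g1.png

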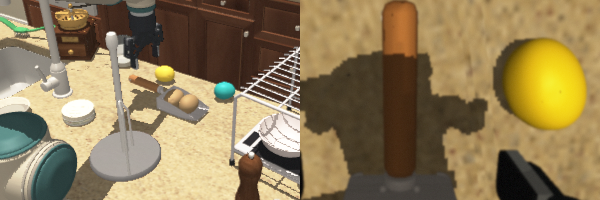

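The gripper is above the handle, clear of the yellow look-alike and the towel stand. Now I go down and grip.

Call:
{"op": "play_rows", "data": {
  "plan": [
    [[0,-0.01,-0.2],[0,0,0]],
    [[0,-0.01,-0.4],[0,0,0]],
    [[0,-0.01,-0.55],[0,0,0]],
    [[0,-0.01,-0.55],[0,0,0]],
    [[0,-0.01,-0.55],[0,0,0]]
  ]
}}

```text
time: 3.88
eef_pos: [0.5324, 0.1272, 0.0263]
tool_rot: [179.9, -0.0, 86.4]
wrist_force: [0.3, -0.2, 0.5]
opening: 0.0852
grasp_force: 0.0
```

Call:
{"op": "play_rows", "data": {
  "plan": [
    [[0,0,0],[0,0,0]],
    [[0,0,0],[0,0,0]],
    [[0,0,0],[0,0,0]],
    [[0,0,0],[0,0,0]],
    [[0,0,0],[0,0,0]]
  ],
  "gripper": -1
}}

```text
time: 4.5
eef_pos: [0.532, 0.1271, 0.0256]
tool_rot: [180.0, -0.0, 86.4]
wrist_force: [-1.0, 0.1, 2.7]
opening: 0.0197
grasp_force: 58.6
```

Call:
{"op": "play_rows", "data": {
  "plan": [
    [[0,0,0],[0,0,0]],
    [[0,0,0],[0,0,0]],
    [[0,0,0],[0,0,0]],
    [[0,0,0],[0,0,0]],
    [[0,0,0],[0,0,0]]
  ]
}}

```text
time: 5.12
eef_pos: [0.532, 0.1272, 0.0254]
tool_rot: [180.0, -0.0, 86.4]
wrist_force: [1.4, 1.7, 3.0]
opening: 0.0196
grasp_force: 58.8
```

Call:
{"op": "play_rows", "data": {
  "plan": [
    [[0,0,0.1],[0,0,0]],
    [[0,0,0.3],[-0.005,0,0]],
    [[0,0,0.5],[-0.012,0,0]],
    [[0,0,0.65],[-0.02,0.001,0]],
    [[0,0,0.75],[-0.025,0.001,0]]
  ]
}}

```text
time: 5.75
eef_pos: [0.5313, 0.1271, 0.1004]
tool_rot: [180.0, 4.5, 86.3]
wrist_force: [-0.4, 0.9, -2.3]
opening: 0.0185
grasp_force: 58.7
```

Call:
{"op": "play_rows", "data": {
  "plan": [
    [[0,0,0.1],[0,0,0]],
    [[0,0,0.15],[0,0,0]],
    [[0,0,0.2],[0,0,0]],
    [[0,0,0.2],[0,0,0]]
  ]
}}

```text
time: 6.25
eef_pos: [0.5319, 0.127, 0.1206]
tool_rot: [179.9, 4.5, 86.3]
wrist_force: [-0.3, 0.8, -1.9]
opening: 0.0186
grasp_force: 64.1
```

```bash
python3 - <<'E'
from h import *
np.set_printoptions(precision=4,suppress=True)
s=sensors.sense(); print({k:s[k] for k in('time','joint_positions','eef_pos','tool_rot','wrist_force','wrist_torque','grasp_force')})
a=cam('scene')[0]; b=cam('top')[0]
cv2.imwrite('pics/l1.png',np.hstack([a[130:330,170:470],b[100:300,200:500]])[...,::-1])
E
```

```text
{'time': 6.25, 'joint_positions': array([12.0037, 10.0192, 82.486 , -4.3678, 88.5764, 15.8145]), 'eef_pos': array([0.5319, 0.127 , 0.1206]), 'tool_rot': array([179.8561,   4.4949,  86.3334]), 'wrist_force': array([-0.283 ,  0.769 , -1.8934]), 'wrist_torque': array([ 0.183 , -0.0065,  0.0123]), 'grasp_force': 64.13491800427437}
```

View pics/l1.png

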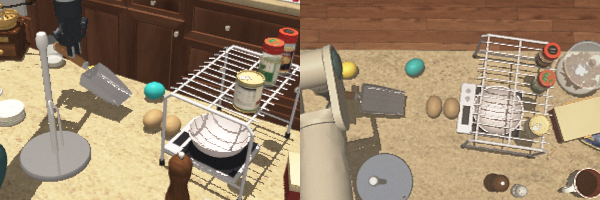

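The potatoes rolled out. They now lie on the worktop just ahead of the scale, at about (333,207) and (353,206) in the full top picture, and the scoop looks nose-down. I measure both before mending it.

```bash
cat > m.py <<'E'
from h import *
np.set_printoptions(precision=4,suppress=True)
C=cam('top');p,W=C[0],cloud(C);Z=np.nan_to_num(W[...,2],nan=-1);h=cv2.cvtColor(p,cv2.COLOR_RGB2HSV)
def bx(u0,u1,v0,v1):
    m=np.zeros(p.shape[:2],bool); m[v0:v1,u0:u1]=1; return m
E
python3 - <<'E'
from m import *
s=sensors.sense()
br=(h[...,1]>70)&(h[...,0]<20)&bx(315,375,185,225)&(Z>.02)
n,l,st,ce=cv2.connectedComponentsWithStats(br.astype(np.uint8))
for i in range(1,n):
    if st[i,4]>40:
        P=W[l==i]; print('pot',st[i],P.mean(0),P.max(0),cv2.minAreaRect((P[:,:2]*1000).astype(np.float32)))
m=bx(245,312,175,230)&(Z>.03)&(Z<.25)
P=W[m]; P=P[(P[:,1]<.07)&(P[:,1]>-.12)]; print(len(P),P.min(0),P.max(0))
# pan floor fit: central strip
Q=P[(abs(P[:,0]-.527)<.03)]
for y in np.arange(.06,-.11,-.015):
    q=Q[abs(Q[:,1]-y)<.0075]
    if len(q): print(round(y,3),len(q),np.median(q[:,2]))
C=cam('wrist');save('w2',C)
E
```

```text
pot [325 196  17  22 283] [ 0.515  -0.1381  0.0446] [ 0.5495 -0.114   0.0575] ((516.092041015625, -139.34872436523438), (50.71825408935547, 66.74384307861328), 89.49227142333984)
pot [342 198  17  21 286] [ 0.5094 -0.1933  0.0454] [ 0.5436 -0.1679  0.0597] ((511.4856262207031, -193.3094940185547), (64.19544219970703, 50.85124588012695), 1.2071824073791504)
1022 [ 0.4861 -0.0687  0.0359] [0.6174 0.07   0.1124]
0.06 97 0.07012495546824944
0.045 96 0.0661096467685306
0.03 94 0.061361715352723285
0.015 96 0.056649953879237526
0.0 84 0.053807969286002164
-0.015 86 0.05137627942152026
-0.03 94 0.05079724229248316
-0.045 51 0.049999262012093135
```

View pics/w2.png

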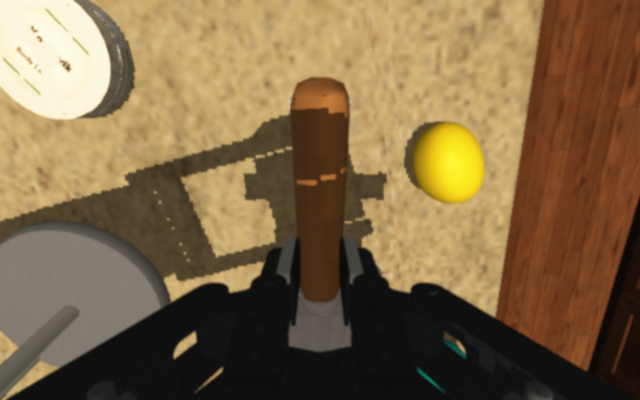

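The pan is about 16.6° nose-down, so it slipped about 21° in the fingers. I'll level it, set it down, put the potatoes back, and regrip closer to the pan with a slower lift.

Call:
{"op": "play_rows", "data": {
  "plan": [
    [[0,0,0],[-0.025,0.002,0]],
    [[0,0,0],[-0.06,0.004,0]],
    [[0,0,0],[-0.092,0.006,0]],
    [[0,0,0],[-0.092,0.006,0]],
    [[0,0,0],[-0.092,0.006,0]]
  ]
}}

```text
time: 7.08
eef_pos: [0.5318, 0.127, 0.1201]
tool_rot: [179.9, 21.0, 86.3]
wrist_force: [0.2, -0.2, -1.4]
opening: 0.0185
grasp_force: 63.6
```

```bash
python3 - <<'E'
from m import *
s=sensors.sense(); print(s['eef_pos'],s['tool_rot'],s['joint_positions'],s['wrist_force'])
P=W[bx(235,325,170,235)&(Z>.03)&(Z<.25)]; P=P[(P[:,1]<.09)&(P[:,1]>-.12)]; print(np.percentile(P,[1,99],axis=0))
Q=P[(abs(P[:,0]-.525)<.03)]
for y in np.arange(.09,-.11,-.015):
    q=Q[abs(Q[:,1]-y)<.0075]
    if len(q): print(round(y,3),len(q),np.median(q[:,2]))
E
```

```text
[0.5319 0.1267 0.1204] [179.8922  21.0049  86.304 ] [ 20.0974  16.2475  77.5281 -19.2583  94.6523  23.6242] [ 0.1508  0.3841 -2.2788]
[[ 0.4868 -0.0879  0.0361]
 [ 0.6304  0.0812  0.1324]]
0.09 11 0.12807169741111524
0.075 118 0.09437509795432514
0.06 97 0.09141846892739651
0.045 96 0.09139417782423537
0.03 95 0.09125079886776713
0.015 92 0.09117134878349381
0.0 95 0.09128569015042451
-0.015 93 0.09254143343955641
-0.03 85 0.09510697403971334
-0.045 94 0.0978311001497929
-0.06 36 0.10074007403484786
-0.105 1 0.03491607716982746
```

Call:
{"op": "play_rows", "data": {
  "plan": [
    [[0,0,-0.2],[0,0,0]],
    [[0,0,-0.4],[0,0,0]],
    [[0,0,-0.6],[0,0,0]],
    [[0,0,-0.75],[0,0,0]],
    [[0,0,-0.8],[0,0,0]]
  ]
}}

```text
time: 7.75
eef_pos: [0.5311, 0.1269, 0.0386]
tool_rot: [-180.0, 21.1, 86.4]
wrist_force: [-0.7, 0.0, -0.5]
opening: 0.0186
grasp_force: 63.4
```

Call:
{"op": "play_rows", "data": {
  "plan": [
    [[0,0,-0.03],[0,0,0]],
    [[0,0,-0.05],[0,0,0]],
    [[0,0,-0.06],[0,0,0]],
    [[0,0,-0.07],[0,0,0]],
    [[0,0,-0.07],[0,0,0]]
  ]
}}

```text
time: 8.38
eef_pos: [0.5318, 0.1271, 0.0333]
tool_rot: [179.9, 21.1, 86.3]
wrist_force: [-0.1, 0.6, -0.9]
opening: 0.0191
grasp_force: 63.6
```

Call:
{"op": "play_rows", "data": {
  "plan": [
    [[0,0,-0.01],[0,0,0]],
    [[0,0,-0.02],[0,0,0]],
    [[0,0,-0.02],[0,0,0]]
  ]
}}

```text
time: 8.75
eef_pos: [0.5317, 0.1271, 0.0311]
tool_rot: [179.9, 21.1, 86.4]
wrist_force: [0.2, 0.1, -1.5]
opening: 0.0186
grasp_force: 63.6
```

Call:
{"op": "play_rows", "data": {
  "plan": [
    [[0,0,-0.01],[0,0,0]],
    [[0,0,-0.02],[0,0,0]],
    [[0,0,-0.02],[0,0,0]]
  ]
}}

```text
time: 9.12
eef_pos: [0.5318, 0.1271, 0.0292]
tool_rot: [179.9, 21.1, 86.4]
wrist_force: [0.1, -0.6, -2.1]
opening: 0.0188
grasp_force: 64.2
```

Call:
{"op": "play_rows", "data": {
  "plan": [
    [[0,0,-0.01],[0,0,0]],
    [[0,0,-0.02],[0,0,0]],
    [[0,0,-0.02],[0,0,0]]
  ]
}}

```text
time: 9.5
eef_pos: [0.5318, 0.1271, 0.0273]
tool_rot: [179.9, 21.1, 86.4]
wrist_force: [-0.8, 1.0, -0.1]
opening: 0.0186
grasp_force: 65.1
```

Call:
{"op": "play_rows", "data": {
  "plan": [
    [[0,0,-0.01],[0,0,0]],
    [[0,0,-0.02],[0,0,0]],
    [[0,0,-0.02],[0,0,0]]
  ]
}}

```text
time: 9.88
eef_pos: [0.5319, 0.1271, 0.0253]
tool_rot: [179.9, 21.1, 86.4]
wrist_force: [0.6, 0.5, 0.8]
opening: 0.0185
grasp_force: 65.9
```

Call:
{"op": "play_rows", "data": {
  "plan": [
    [[0,0,-0.01],[0,0,0]],
    [[0,0,-0.01],[0,0,0]]
  ]
}}

```text
time: 10.12
eef_pos: [0.5319, 0.1271, 0.0243]
tool_rot: [179.9, 21.1, 86.4]
wrist_force: [-0.3, 0.9, 2.1]
opening: 0.0184
grasp_force: 66.3
```

Call:
{"op": "play_rows", "data": {
  "plan": [
    [[0,0,0],[0,0,0]],
    [[0,0,0],[0,0,0]],
    [[0,0,0],[0,0,0]],
    [[0,0,0],[0,0,0]],
    [[0,0,0],[0,0,0]]
  ],
  "gripper": 1
}}

```text
time: 10.75
eef_pos: [0.5318, 0.1271, 0.0242]
tool_rot: [179.9, 21.1, 86.4]
wrist_force: [0.9, -0.5, -0.1]
opening: 0.0855
grasp_force: 0.0
```

Call:
{"op": "play_rows", "data": {
  "plan": [
    [[0,0.07,0.2],[0,0,0]],
    [[0,0.22,0.6],[0,0,0]],
    [[0,0.36,1],[0,0,0]],
    [[0,0.36,1],[0,0,0]]
  ]
}}

```text
time: 11.25
eef_pos: [0.5335, 0.1646, 0.1282]
tool_rot: [179.5, 20.9, 86.3]
wrist_force: [-0.4, -0.7, -0.5]
opening: 0.0855
grasp_force: 0.0
```

```bash
cat > m2.py <<'E'
from m import *
s=sensors.sense(); print(s['time'],s['eef_pos'],s['tool_rot'])
br=(h[...,1]>70)&(h[...,0]<20)&bx(225,385,170,230)&(Z>.02)&(Z<.08)
n,l,st,ce=cv2.connectedComponentsWithStats(br.astype(np.uint8))
for i in range(1,n):
    if st[i,4]>40:
        P=W[l==i]; print('pot/handle',st[i],P.mean(0),P.min(0),P.max(0),cv2.minAreaRect((P[:,:2]*1000).astype(np.float32)))
m=bx(255,330,180,230)&(Z>.007)&(Z<.047)&(h[...,1]<70); P=W[m];P=P[P[:,1]>-.1]; print('pan',len(P),np.percentile(P,[1,99],axis=0),cv2.minAreaRect((P[:,:2]*1000).astype(np.float32)))
E
python3 m2.py
```

```text
11.3 [0.5325 0.1637 0.1257] [179.7297  21.0122  86.3242]
pot/handle [225 195  33  10 241] [0.5323 0.1495 0.0547] [0.5202 0.0988 0.037 ] [0.5481 0.2014 0.0648] ((533.086181640625, 149.79795837402344), (102.33030700683594, 22.86404800415039), 85.85066986083984)
pot/handle [324 196  34  22 568] [ 0.513  -0.1629  0.045 ] [ 0.4816 -0.2155  0.0215] [ 0.5507 -0.1109  0.0604] ((516.0109252929688, -163.395263671875), (105.03276824951172, 67.91515350341797), 88.93344116210938)
pan 283 [[ 0.4868 -0.0594  0.0071]
 [ 0.5714  0.0888  0.0452]] ((527.3341064453125, 15.270606994628906), (150.91859436035156, 84.50189971923828), 87.13935852050781)
```

Call:
{"op": "play_rows", "data": {
  "plan": [
    [[-0.05,-0.5,0],[0,0,0.01]],
    [[-0.1,-1,0],[0,0,0.02]],
    [[-0.1,-1,0],[0,0,0.02]]
  ]
}}

```text
time: 11.68
eef_pos: [0.5204, 0.0601, 0.1227]
tool_rot: [-179.9, 21.2, 89.8]
wrist_force: [0.3, 1.1, -0.8]
opening: 0.0855
grasp_force: 0.0
```

Call:
{"op": "play_rows", "data": {
  "plan": [
    [[-0.05,-0.5,0],[0,0,0]],
    [[-0.07,-1,0],[0,0,0]],
    [[-0.07,-1,0],[0,0,0]]
  ]
}}

```text
time: 12.05
eef_pos: [0.514, -0.0389, 0.1231]
tool_rot: [-180.0, 21.1, 89.8]
wrist_force: [-0.2, -0.0, -0.2]
opening: 0.0855
grasp_force: 0.0
```

Call:
{"op": "play_rows", "data": {
  "plan": [
    [[0,-0.5,0],[0,0,0]],
    [[0,-1,0],[0,0,0]],
    [[0,-1,0],[0,0,0]],
    [[0,-1,0],[0,0,0]]
  ]
}}

```text
time: 12.55
eef_pos: [0.5149, -0.1357, 0.1235]
tool_rot: [180.0, 21.0, 90.0]
wrist_force: [0.6, 0.6, -0.2]
opening: 0.0856
grasp_force: 0.0
```

```bash
python3 - <<'E'
from h import *
np.set_printoptions(precision=4,suppress=True)
s=sensors.sense(); print(s['time'],s['eef_pos'],s['tool_rot'],s['joint_positions'])
C=cam('wrist'); p=C[0];W=cloud(C);save('w3',C);h=cv2.cvtColor(p,cv2.COLOR_RGB2HSV);Z=np.nan_to_num(W[...,2],nan=-1)
m=(h[...,1]>70)&(h[...,0]<20)&(Z>.022)&(Z<.08)
n,l,st,ce=cv2.connectedComponentsWithStats(m.astype(np.uint8))
for i in range(1,n):
    if st[i,4]>200:
        P=W[l==i]; print(st[i],P.mean(0),P.min(0),P.max(0),cv2.minAreaRect((P[:,:2]*1000).astype(np.float32)))
E
```

```text
12.55 [ 0.5149 -0.1357  0.1235] [179.9701  21.0449  90.0057] [ -6.9592   4.686   90.2589 -21.0494  82.857   -4.7288]
[ 279  124   88  115 7748] [ 0.5153 -0.1537  0.0429] [ 0.4808 -0.2157  0.022 ] [ 0.5518 -0.1142  0.0549] ((516.4053344726562, -165.27609252929688), (101.69515228271484, 68.97673034667969), 87.8514175415039)
[  82  282   59   36 1328] [ 0.2894 -0.3103  0.0396] [ 0.2591 -0.3318  0.022 ] [ 0.3069 -0.3021  0.062 ] ((286.3131408691406, -312.83245849609375), (20.835838317871094, 50.53849411010742), 67.99152374267578)
```

View pics/w3.png

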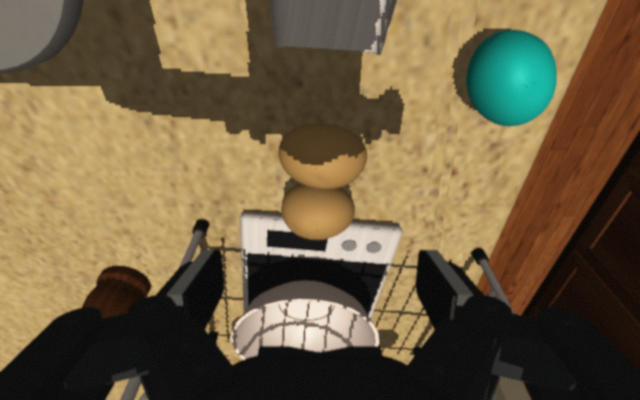

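The wrist view shows both potatoes end to end at (322,156) and (318,210), aligned with the finger line, with the turquoise look-alike well clear. I go down on the nearer one.

Call:
{"op": "play_rows", "data": {
  "plan": [
    [[0.01,-0.04,-0.3],[0,0,0]],
    [[0.01,-0.04,-0.6],[0,0,0]],
    [[0.01,-0.04,-0.8],[0,0,0]],
    [[0.01,-0.04,-0.8],[0,0,0]]
  ]
}}

```text
time: 13.1
eef_pos: [0.5149, -0.1393, 0.0424]
tool_rot: [-179.9, 21.0, 90.1]
wrist_force: [0.4, 0.3, -0.8]
opening: 0.0856
grasp_force: 0.0
```

Call:
{"op": "play_rows", "data": {
  "plan": [
    [[0,0,-0.15],[0,0,0]],
    [[0,0,-0.26],[0,0,0]],
    [[0,0,-0.26],[0,0,0]]
  ]
}}

```text
time: 13.48
eef_pos: [0.5152, -0.1407, 0.0172]
tool_rot: [-180.0, 21.1, 90.0]
wrist_force: [0.1, -1.1, 0.3]
opening: 0.085
grasp_force: 0.0
```

Call:
{"op": "play_rows", "data": {
  "plan": [
    [[0,0,0],[0,0,0]],
    [[0,0,0],[0,0,0]],
    [[0,0,0],[0,0,0]],
    [[0,0,0],[0,0,0]]
  ],
  "gripper": -1
}}

```text
time: 13.98
eef_pos: [0.5197, -0.1402, 0.0243]
tool_rot: [179.3, 21.1, 89.8]
wrist_force: [-3.9, 12.7, 26.0]
opening: 0.0122
grasp_force: 13.9
```

Call:
{"op": "play_rows", "data": {
  "plan": [
    [[0,0,0.1],[0,0,0]],
    [[0,0,0.3],[0,0,0]],
    [[0,0,0.5],[0,0,0]],
    [[0,0,0.7],[0,0,0]],
    [[0,0,0.7],[0,0,0]]
  ]
}}

```text
time: 14.6
eef_pos: [0.5167, -0.1412, 0.0899]
tool_rot: [179.7, 21.1, 89.9]
wrist_force: [0.8, -0.6, -0.5]
opening: -0.0
grasp_force: 0.0
```

The pads stand farther back when open, so the grip was too high and the potato slipped out. I'll find the potatoes again.

Call:
{"op": "play_rows", "data": {
  "plan": [
    [[0,0.3,0.2],[0,0,0]],
    [[0,0.8,0.4],[0,0,0]],
    [[0,0.8,0.4],[0,0,0]],
    [[0,0.8,0.4],[0,0,0]]
  ],
  "gripper": 1
}}

```text
time: 15.1
eef_pos: [0.5153, -0.0612, 0.1269]
tool_rot: [-180.0, 21.1, 90.0]
wrist_force: [0.1, 0.3, 0.4]
opening: 0.0723
grasp_force: 0.0
```

```bash
python3 m2.py; python3 - <<'E'
from m import *
b=cam('wrist')[0]
cv2.imwrite('pics/s1.png',np.hstack([cv2.resize(p[120:270,220:420],(533,400)),cv2.resize(b[:,100:540],(267,400*267//267))])[...,::-1])
E
```

```text
15.15 [ 0.5151 -0.0616  0.1268] [-179.9488   21.113    89.9647]
pot/handle [323 193  16  21 277] [ 0.5252 -0.1307  0.0447] [ 0.4946 -0.1553  0.0257] [ 0.5596 -0.1076  0.0588] ((527.0975952148438, -131.45916748046875), (64.99628448486328, 47.679847717285156), 0.0026716645807027817)
pot/handle [248 197  10   8  65] [0.5303 0.1119 0.0538] [0.5203 0.099  0.0414] [0.5416 0.1262 0.0616] ((530.9528198242188, 112.60342407226562), (27.15264129638672, 21.305696487426758), 89.8609619140625)
pot/handle [341 197  17  21 285] [ 0.5124 -0.1885  0.0456] [ 0.4828 -0.2156  0.0247] [ 0.5467 -0.1645  0.0609] ((514.8224487304688, -190.07949829101562), (63.8778190612793, 51.08217239379883), 0.3617723286151886)
pan 108 [[ 0.4877 -0.0594  0.0072]
 [ 0.5624  0.0908  0.044 ]] ((530.48388671875, 16.853866577148438), (155.79595947265625, 73.7563705444336), 83.3729019165039)
```

View pics/s1.png

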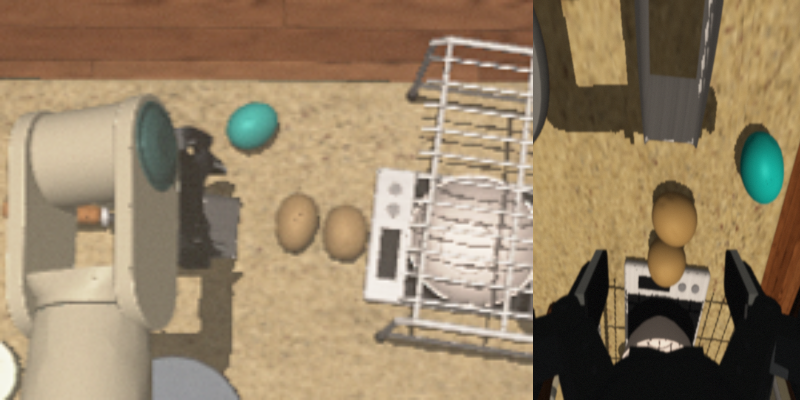

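Both potatoes barely moved: they are at (296,222) and (345,233) in the left crop, now with a small gap. I retry the near one, lower.

Call:
{"op": "play_rows", "data": {
  "plan": [
    [[0.06,-0.4,0],[0,0,-0.016]],
    [[0.12,-0.78,0],[0,0,-0.033]],
    [[0.12,-0.78,-0.4],[0,0,-0.033]],
    [[0.12,-0.78,-0.7],[0,0,-0.033]],
    [[0.12,-0.78,-0.7],[0,0,-0.033]]
  ],
  "gripper": 1
}}

```text
time: 15.88
eef_pos: [0.5255, -0.1395, 0.0552]
tool_rot: [-179.7, 21.1, 84.1]
wrist_force: [0.7, 1.0, 0.5]
opening: 0.0855
grasp_force: 0.0
```

Call:
{"op": "play_rows", "data": {
  "plan": [
    [[0,0,-0.2],[0,0,0]],
    [[0,0,-0.4],[0,0,0]],
    [[0,0,-0.53],[0,0,0]],
    [[0,0,-0.53],[0,0,0]]
  ]
}}

```text
time: 16.38
eef_pos: [0.527, -0.1387, 0.0038]
tool_rot: [-179.9, 21.1, 84.1]
wrist_force: [0.6, -0.2, -0.7]
opening: 0.0859
grasp_force: 0.0
```

Call:
{"op": "play_rows", "data": {
  "plan": [
    [[0,0,0],[0,0,0]],
    [[0,0,0],[0,0,0]]
  ],
  "gripper": 0.5
}}

```text
time: 16.62
eef_pos: [0.5282, -0.139, 0.0062]
tool_rot: [179.8, 21.1, 84.0]
wrist_force: [-3.3, 1.5, 1.9]
opening: 0.0641
grasp_force: 1.3
```

Call:
{"op": "play_rows", "data": {
  "plan": [
    [[0,0,0],[0,0,0]],
    [[0,0,0],[0,0,0]],
    [[0,0,0],[0,0,0]]
  ],
  "gripper": 0.2
}}

```text
time: 17.0
eef_pos: [0.5286, -0.1392, 0.0075]
tool_rot: [179.8, 21.2, 84.0]
wrist_force: [-3.8, 2.3, 10.4]
opening: 0.0581
grasp_force: 56.6
```

Call:
{"op": "play_rows", "data": {
  "plan": [
    [[0,0,0.1],[0,0,0]],
    [[0,0,0.2],[0,0,0]],
    [[0,0,0.4],[0,0,0]],
    [[0,0,0.6],[0,0,0]],
    [[0,0,0.8],[0,0,0]]
  ]
}}

```text
time: 17.62
eef_pos: [0.5281, -0.1389, 0.0872]
tool_rot: [179.8, 21.1, 84.0]
wrist_force: [-0.0, -1.4, -1.2]
opening: 0.058
grasp_force: 56.0
```

Call:
{"op": "play_rows", "data": {
  "plan": [
    [[0,0,0.1],[0,0,0]],
    [[0,0,0.2],[0,0,0]],
    [[0,0,0.2],[0,0,0]]
  ]
}}

```text
time: 18.0
eef_pos: [0.528, -0.1389, 0.1058]
tool_rot: [179.9, 21.1, 84.0]
wrist_force: [0.6, -0.1, -0.8]
opening: 0.0578
grasp_force: 56.0
```

```bash
python3 - <<'E'
from h import *
np.set_printoptions(precision=4,suppress=True)
s=sensors.sense(); print(s['opening'],s['grasp_force'],s['eef_pos'],s['tool_rot'],s['wrist_force'])
C=cam('wrist'); p=C[0];W=cloud(C);save('w4',C);h=cv2.cvtColor(p,cv2.COLOR_RGB2HSV);Z=np.nan_to_num(W[...,2],nan=-1)
m=(h[...,1]>70)&(h[...,0]<20)&(Z>.022)
n,l,st,ce=cv2.connectedComponentsWithStats(m.astype(np.uint8))
for i in range(1,n):
    if st[i,4]>200:
        P=W[l==i]; print(st[i],P.mean(0),P.min(0),P.max(0))
E
```

```text
0.05779416282502515 56.01611852645874 [ 0.528  -0.1389  0.1058] [179.8595  21.1005  83.9938] [ 0.5983 -0.0756 -0.8058]
[  254   189   133   126 12790] [ 0.5284 -0.1291  0.1275] [ 0.4729 -0.2941  0.022 ] [ 0.5615 -0.1096  0.151 ]
[ 81 290  91  44 231] [ 0.4244 -0.1464  0.1402] [ 0.2628 -0.3097  0.0223] [ 0.484  -0.0865  0.1908]
```

Call:
{"op": "play_rows", "data": {
  "plan": [
    [[0,0.3,0.05],[0,0,0.005]],
    [[0,0.6,0.05],[0,0,0.014]],
    [[-0.02,0.8,0.05],[0,0,0.014]],
    [[-0.02,0.9,0.05],[0,0,0.014]]
  ]
}}

```text
time: 18.55
eef_pos: [0.5254, -0.0481, 0.1094]
tool_rot: [-180.0, 21.1, 86.6]
wrist_force: [-0.3, 0.3, -1.6]
opening: 0.0576
grasp_force: 56.2
```

Call:
{"op": "play_rows", "data": {
  "plan": [
    [[0,0.3,0],[0,0,0]],
    [[0,0.5,0],[0,0,0]],
    [[0,0.7,0],[0,0,0]],
    [[0,0.7,0],[0,0,0]]
  ]
}}

```text
time: 19.05
eef_pos: [0.5259, 0.0222, 0.11]
tool_rot: [179.9, 21.1, 86.6]
wrist_force: [-0.4, 0.0, -2.0]
opening: 0.0579
grasp_force: 56.2
```

Call:
{"op": "play_rows", "data": {
  "plan": [
    [[0,0,-0.2],[0,0,0]],
    [[0,0,-0.4],[0,0,0]],
    [[0,0,-0.55],[0,0,0]],
    [[0,0,-0.62],[0,0,0]],
    [[0,0,-0.62],[0,0,0]]
  ]
}}

```text
time: 19.68
eef_pos: [0.5256, 0.0209, 0.0477]
tool_rot: [180.0, 21.1, 86.5]
wrist_force: [-0.0, 0.0, -0.7]
opening: 0.058
grasp_force: 56.2
```

Call:
{"op": "play_rows", "data": {
  "plan": [
    [[0,0,0],[0,0,0]],
    [[0,0,0],[0,0,0]],
    [[0,0,0],[0,0,0]],
    [[0,0,0],[0,0,0]]
  ],
  "gripper": 0.6
}}

```text
time: 20.18
eef_pos: [0.5259, 0.0211, 0.0485]
tool_rot: [179.9, 21.1, 86.5]
wrist_force: [-0.6, 0.6, -0.1]
opening: 0.0682
grasp_force: 0.0
```

Call:
{"op": "play_rows", "data": {
  "plan": [
    [[0,0,0.3],[0,0,0]],
    [[0,-0.3,0.8],[0,0,0]],
    [[0,-0.8,0.8],[0,0,0]],
    [[0,-0.8,0.8],[0,0,0]]
  ],
  "gripper": 1
}}

```text
time: 20.68
eef_pos: [0.5257, -0.0614, 0.129]
tool_rot: [179.8, 21.1, 86.3]
wrist_force: [0.8, 0.8, 0.8]
opening: 0.0852
grasp_force: 0.0
```

```bash
python3 m2.py; python3 - <<'E'
from h import *
np.set_printoptions(precision=4,suppress=True)
C=cam('wrist'); p=C[0];W=cloud(C);save('w5',C);h=cv2.cvtColor(p,cv2.COLOR_RGB2HSV);Z=np.nan_to_num(W[...,2],nan=-1)
m=(h[...,1]>70)&(h[...,0]<20)&(Z>.022)
n,l,st,ce=cv2.connectedComponentsWithStats(m.astype(np.uint8))
for i in range(1,n):
    if st[i,4]>200:
        P=W[l==i]; print(st[i],P.mean(0),P.min(0),P.max(0),cv2.minAreaRect(np.argwhere(l==i)[:,::-1].astype(np.float32)))
E
```

```text
20.725 [ 0.5256 -0.0599  0.1284] [179.8914  21.0848  86.3886]
pot/handle [248 197  10   8  68] [0.5302 0.1126 0.0537] [0.5204 0.0988 0.0377] [0.5416 0.1276 0.0619] ((531.1398315429688, 113.07138061523438), (28.36260986328125, 21.394207000732422), 87.82444763183594)
pot/handle [341 197  17  21 281] [ 0.5124 -0.1885  0.0456] [ 0.4833 -0.2159  0.0249] [ 0.5472 -0.1644  0.0603] ((515.2784423828125, -190.19671630859375), (51.31134796142578, 64.00592041015625), 88.8947982788086)
pan 113 [[ 0.4874 -0.0596  0.0071]
 [ 0.5629  0.0908  0.045 ]] ((529.533203125, 17.42760467529297), (155.7519073486328, 75.32333374023438), 84.24130249023438)
[ 259    0  111   77 7123] [0.5283 0.026  0.0484] [ 0.4928 -0.001   0.0298] [0.5622 0.0443 0.0568] ((314.0, 38.0), (76.0, 110.0), 90.0)
[ 286  239   64   48 2432] [ 0.5159 -0.1801  0.0414] [ 0.4831 -0.2115  0.022 ] [ 0.5485 -0.166   0.0544] ((317.5, 262.5), (47.0, 63.0), 90.0)
[105 376  38  24 664] [ 0.2969 -0.3057  0.1013] [ 0.2754 -0.3388  0.0799] [ 0.4734 -0.0296  0.2206] ((123.5, 387.5), (23.0, 37.0), 90.0)
```

View pics/w5.png

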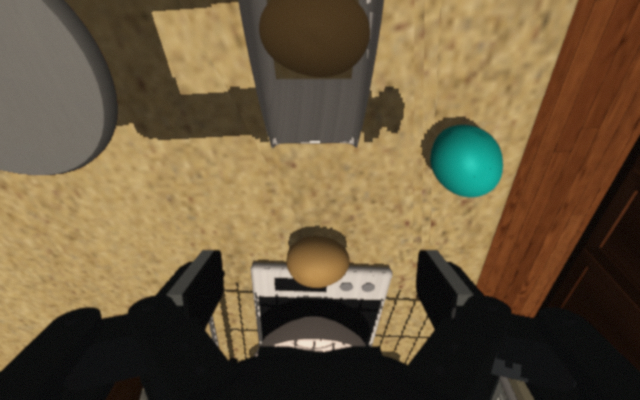

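Potato 1 now sits across the pan near its back, at (315,38). Potato 2 is at (318,262) just in front of the scale. I pick it the same way.

Call:
{"op": "play_rows", "data": {
  "plan": [
    [[-0.05,-0.5,0],[0,0,0.01]],
    [[-0.1,-1,0],[0,0,0.013]],
    [[-0.1,-1,-0.2],[0,0,0.013]],
    [[-0.1,-1,-0.4],[0,0,0.013]],
    [[-0.1,-1,-0.4],[0,0,0.013]]
  ],
  "gripper": 1
}}

```text
time: 21.4
eef_pos: [0.5146, -0.1571, 0.0852]
tool_rot: [-179.8, 21.0, 89.1]
wrist_force: [1.0, 0.6, 0.5]
opening: 0.0855
grasp_force: 0.0
```

Call:
{"op": "play_rows", "data": {
  "plan": [
    [[0,-0.2,0],[0,0,0]],
    [[0,-0.36,0],[0,0,0]],
    [[0,-0.36,-0.3],[0,0,0]],
    [[0,-0.36,-0.5],[0,0,0]],
    [[0,-0.36,-0.5],[0,0,0]]
  ]
}}

```text
time: 22.02
eef_pos: [0.5147, -0.1944, 0.0363]
tool_rot: [-179.9, 21.0, 89.0]
wrist_force: [0.0, -0.4, 0.8]
opening: 0.0854
grasp_force: 0.0
```

Call:
{"op": "play_rows", "data": {
  "plan": [
    [[0,0,-0.15],[0,0,0]],
    [[0,0,-0.25],[0,0,0]],
    [[0,0,-0.34],[0,0,0]],
    [[0,0,-0.34],[0,0,0]]
  ]
}}

```text
time: 22.52
eef_pos: [0.5153, -0.1948, 0.0033]
tool_rot: [-180.0, 21.1, 88.9]
wrist_force: [0.3, 0.0, -0.4]
opening: 0.0855
grasp_force: 0.0
```

Call:
{"op": "play_rows", "data": {
  "plan": [
    [[0,0,0],[0,0,0]],
    [[0,0,0],[0,0,0]]
  ],
  "gripper": 0.5
}}

```text
time: 22.78
eef_pos: [0.516, -0.195, 0.0048]
tool_rot: [179.9, 21.1, 88.9]
wrist_force: [-0.8, 1.1, 1.6]
opening: 0.0642
grasp_force: 3.1
```

Call:
{"op": "play_rows", "data": {
  "plan": [
    [[0,0,0],[0,0,0]],
    [[0,0,0],[0,0,0]],
    [[0,0,0],[0,0,0]]
  ],
  "gripper": 0.2
}}

```text
time: 23.15
eef_pos: [0.5163, -0.1953, 0.0059]
tool_rot: [179.8, 21.2, 88.8]
wrist_force: [-3.4, 1.6, 7.3]
opening: 0.0592
grasp_force: 58.1
```

Call:
{"op": "play_rows", "data": {
  "plan": [
    [[0,0,0.1],[0,0,0]],
    [[0,0,0.25],[0,0,0]],
    [[0,0.1,0.5],[0,0,0]],
    [[0,0.3,0.75],[0,0,0]],
    [[0,0.5,1],[0,0,0]]
  ]
}}

```text
time: 23.78
eef_pos: [0.5159, -0.1444, 0.106]
tool_rot: [179.8, 21.1, 88.8]
wrist_force: [0.1, -0.3, -0.5]
opening: 0.059
grasp_force: 58.1
```

Call:
{"op": "play_rows", "data": {
  "plan": [
    [[0.02,0.3,0.05],[0,0,-0.005]],
    [[0.04,0.6,0.05],[0,0,-0.013]],
    [[0.06,0.9,0.05],[0,0,-0.013]],
    [[0.06,1,0.05],[0,0,-0.013]],
    [[0.06,1,0.05],[0,0,-0.013]]
  ]
}}

```text
time: 24.4
eef_pos: [0.5219, -0.0448, 0.1097]
tool_rot: [179.9, 21.1, 86.6]
wrist_force: [0.1, -0.7, -0.7]
opening: 0.0591
grasp_force: 58.1
```

Call:
{"op": "play_rows", "data": {
  "plan": [
    [[0,0.06,-0.2],[0,0,0]],
    [[0,0.06,-0.4],[0,0,0]],
    [[0,0.06,-0.55],[0,0,0]],
    [[0,0.06,-0.63],[0,0,0]],
    [[0,0.06,-0.63],[0,0,0]]
  ]
}}

```text
time: 25.02
eef_pos: [0.5214, -0.0391, 0.0455]
tool_rot: [180.0, 21.1, 86.6]
wrist_force: [0.6, -0.1, -1.3]
opening: 0.0594
grasp_force: 58.1
```

Call:
{"op": "play_rows", "data": {
  "plan": [
    [[0,0,0],[0,0,0]],
    [[0,0,0],[0,0,0]],
    [[0,0,0],[0,0,0]],
    [[0,0,0],[0,0,0]]
  ],
  "gripper": 0.6
}}

```text
time: 25.52
eef_pos: [0.5219, -0.0389, 0.0465]
tool_rot: [179.9, 21.1, 86.5]
wrist_force: [0.2, 0.6, 1.0]
opening: 0.0682
grasp_force: 0.0
```

Call:
{"op": "play_rows", "data": {
  "plan": [
    [[0,0,0.3],[0,0,0]],
    [[0,0,0.8],[0,0,0]],
    [[0,-0.4,0.9],[0,0,0]],
    [[0,-0.6,0.9],[0,0,0]],
    [[0,-0.6,0.9],[0,0,0]]
  ],
  "gripper": 1
}}

```text
time: 26.15
eef_pos: [0.5216, -0.0999, 0.1364]
tool_rot: [179.9, 21.1, 86.4]
wrist_force: [-0.3, 0.0, 0.4]
opening: 0.0852
grasp_force: 0.0
```

```bash
cat > mw.py <<'E'
from h import *
np.set_printoptions(precision=4,suppress=True)
s=sensors.sense();print(s['time'],s['eef_pos'],s['tool_rot'])
C=cam('wrist'); p=C[0];W=cloud(C);h=cv2.cvtColor(p,cv2.COLOR_RGB2HSV);Z=np.nan_to_num(W[...,2],nan=-1)
m=(h[...,1]>70)&(h[...,0]<20)&(Z>.022)&(Z<.08)
n,l,st,ce=cv2.connectedComponentsWithStats(m.astype(np.uint8))
for i in range(1,n):
    if st[i,4]>200:
        P=W[l==i]; print(st[i],P.mean(0),P.min(0),P.max(0))
E
python3 mw.py; python3 m2.py
```

```text
26.15 [ 0.5216 -0.0999  0.1364] [179.8913  21.0987  86.4076]
[ 267    0  102   72 6257] [ 0.5257 -0.0139  0.0509] [ 0.493  -0.04    0.0314] [0.5585 0.0038 0.0599]
26.25 [ 0.5217 -0.0986  0.136 ] [179.9321  21.082   86.5301]
pot/handle [268 193  10  20 161] [0.5243 0.0511 0.0499] [0.4965 0.0367 0.0311] [0.5553 0.067  0.062 ] ((525.9627075195312, 53.001739501953125), (30.02558708190918, 58.75011444091797), 86.02765655517578)
pot/handle [225 195  12   8  83] [0.5345 0.1832 0.0548] [0.5245 0.1641 0.0446] [0.5483 0.2001 0.0608] ((535.686279296875, 182.47238159179688), (36.585697174072266, 23.002676010131836), 85.9549560546875)
pan 56 [[0.489  0.0538 0.0072]
 [0.5701 0.0851 0.0452]] ((527.9241943359375, 71.90589904785156), (83.12525177001953, 27.41453742980957), 8.754902839660645)
```

Both potatoes are in the pan again. I regrip the handle close to the pan.

Call:
{"op": "play_rows", "data": {
  "plan": [
    [[0.04,0.4,0],[0,0,0]],
    [[0.08,0.9,0],[0,0,0]],
    [[0.08,1,0],[0,0,0]]
  ]
}}

```text
time: 26.62
eef_pos: [0.5298, 0.0043, 0.1358]
tool_rot: [180.0, 21.1, 86.8]
wrist_force: [-0.8, -0.7, 0.3]
opening: 0.0854
grasp_force: 0.0
```

Call:
{"op": "play_rows", "data": {
  "plan": [
    [[0,0.5,0],[0,0,0]],
    [[0,0.9,0],[0,0,0]],
    [[0,0.9,-0.3],[0,0,0]],
    [[0,0.9,-0.5],[0,0,0]],
    [[0,0.9,-0.5],[0,0,0]]
  ]
}}

```text
time: 27.25
eef_pos: [0.5286, 0.0904, 0.0843]
tool_rot: [-179.8, 21.2, 86.6]
wrist_force: [-0.7, -0.8, 0.8]
opening: 0.0852
grasp_force: 0.0
```

```bash
python3 - <<'E'
from h import *
np.set_printoptions(precision=4,suppress=True)
s=sensors.sense();print(s['time'],s['eef_pos'],s['tool_rot'],s['joint_positions'])
C=cam('wrist'); p=C[0];W=cloud(C);h=cv2.cvtColor(p,cv2.COLOR_RGB2HSV);Z=np.nan_to_num(W[...,2],nan=-1)
m=(h[...,1]>110)&(h[...,0]<20)&(Z>.036)&(Z<.08)&(abs(W[...,0]-.533)<.03)&(W[...,1]>.08)
P=W[m];print(len(P),P.min(0),P.max(0));f=np.polyfit(P[:,1],P[:,0],1);print(f,np.polyval(f,.098),np.polyfit(P[:,1],P[:,2],1))
E
```

```text
27.25 [0.5286 0.0904 0.0843] [-179.8413   21.1877   86.5944] [ 16.8463  15.6745  82.5522 -19.7629  89.5974  21.7867]
7969 [0.5199 0.0972 0.047 ] [0.5472 0.1995 0.0578]
[0.0556 0.525 ] 0.5304992824677874 [0.0009 0.0541]
```

Call:
{"op": "play_rows", "data": {
  "plan": [
    [[0,0,-0.3],[0,0,0]],
    [[0,0,-0.5],[0,0,0]],
    [[0,0,-0.6],[0,0,0]],
    [[0,0,-0.6],[0,0,0]],
    [[0,0,-0.6],[0,0,0]]
  ]
}}

```text
time: 27.92
eef_pos: [0.5304, 0.0912, 0.0273]
tool_rot: [179.8, 21.1, 86.5]
wrist_force: [0.9, -0.2, 0.7]
opening: 0.0857
grasp_force: 0.0
```

Call:
{"op": "play_rows", "data": {
  "plan": [
    [[0,0,0],[0,0,0]],
    [[0,0,0],[0,0,0]],
    [[0,0,0],[0,0,0]],
    [[0,0,0],[0,0,0]],
    [[0,0,0],[0,0,0]]
  ],
  "gripper": -1
}}

```text
time: 28.55
eef_pos: [0.5301, 0.0913, 0.0267]
tool_rot: [179.9, 21.1, 86.5]
wrist_force: [0.1, 2.4, 3.2]
opening: 0.0196
grasp_force: 58.9
```

Call:
{"op": "play_rows", "data": {
  "plan": [
    [[0,0,0],[0,0,0]],
    [[0,0,0],[0,0,0]],
    [[0,0,0],[0,0,0]],
    [[0,0,0],[0,0,0]]
  ]
}}

```text
time: 29.05
eef_pos: [0.53, 0.0913, 0.0266]
tool_rot: [179.9, 21.1, 86.5]
wrist_force: [-0.6, 1.7, 6.0]
opening: 0.0199
grasp_force: 59.2
```

Call:
{"op": "play_rows", "data": {
  "plan": [
    [[0,0,0.02],[0,0,0]],
    [[0,0,0.04],[0,0,0]],
    [[0,0,0.07],[0,0,0]],
    [[0,0,0.1],[0,0,0]],
    [[0,0,0.12],[0,0,0]]
  ]
}}

```text
time: 29.68
eef_pos: [0.5296, 0.0912, 0.0382]
tool_rot: [179.9, 21.1, 86.5]
wrist_force: [0.3, 0.5, -3.5]
opening: 0.0197
grasp_force: 58.8
```

```bash
cat > sl.py <<'E'
from h import *
np.set_printoptions(precision=4,suppress=True)
s=sensors.sense();print(s['time'],s['eef_pos'],s['tool_rot'],s['wrist_force'],s['wrist_torque'],s['grasp_force'])
C=cam('wrist'); p=C[0];W=cloud(C);h=cv2.cvtColor(p,cv2.COLOR_RGB2HSV)
D=W-s['eef_pos']
m=(h[...,1]>110)&(h[...,0]<20)&(abs(D[...,0])<.025)&(D[...,1]>.03)&(D[...,1]<.13)&(abs(D[...,2]-.02)<.06)
P=W[m];print(len(P),P.min(0),P.max(0));a=np.polyfit(P[:,1],P[:,2],1);print('tail slope deg (neg=nose up)',np.degrees(np.arctan(a[0])))
E
python3 sl.py
```

```text
29.675 [0.5296 0.0912 0.0382] [179.9357  21.0887  86.5401] [ 0.2876  0.491  -3.5268] [ 0.683  -0.0375  0.0026] 58.83847117424011
17567 [ 0.5046  0.1212 -0.0018] [0.5546 0.207  0.099 ]
tail slope deg (neg=nose up) 12.607046681738671
```

```bash
sed -i 's/(abs(D\[...,2\]-.02)<.06)/(W[...,2]>.036)\&(abs(D[...,0])<.016+0*D[...,0])/' sl.py; python3 sl.py
```

```text
29.725 [0.5298 0.0912 0.0385] [179.9008  21.0835  86.5271] [ 0.3468  0.1621 -3.6473] [ 0.7386 -0.0431  0.0123] 58.82877051830292
14459 [0.5207 0.1212 0.0604] [0.5458 0.2069 0.1298]
tail slope deg (neg=nose up) 1.1882736724533627
```

Call:
{"op": "play_rows", "data": {
  "plan": [
    [[0,0,0.02],[-0.005,0,0]],
    [[0,0,0.05],[-0.01,0,0]],
    [[0,0,0.09],[-0.015,0.001,0]],
    [[0,0,0.13],[-0.02,0.001,0]],
    [[0,0,0.17],[-0.025,0.001,0]]
  ]
}}

```text
time: 30.4
eef_pos: [0.5298, 0.0912, 0.0555]
tool_rot: [179.8, 25.7, 86.5]
wrist_force: [0.5, -0.0, -4.2]
opening: 0.0194
grasp_force: 58.9
```

```bash
sed -i 's/^P=W\[m\];/P=W[m];P=P[P[:,2]<np.median(P[:,2])+.015];/' sl.py; python3 sl.py
```

```text
30.4 [0.5298 0.0912 0.0555] [179.7969  25.6546  86.491 ] [ 0.4984 -0.0045 -4.195 ] [ 0.8174 -0.0445 -0.0059] 58.88596773147583
14526 [0.5206 0.1212 0.0709] [0.5458 0.2094 0.084 ]
tail slope deg (neg=nose up) -1.1545050974124376
```

Call:
{"op": "play_rows", "data": {
  "plan": [
    [[0,-0.05,0.06],[-0.008,0,-0.002]],
    [[0,-0.16,0.15],[-0.016,0.001,-0.004]],
    [[0,-0.3,0.25],[-0.02,0.001,-0.007]],
    [[0,-0.45,0.35],[-0.024,0.001,-0.01]],
    [[0,-0.6,0.42],[-0.028,0.002,-0.013]]
  ]
}}

```text
time: 31.08
eef_pos: [0.53, 0.0298, 0.0983]
tool_rot: [179.7, 30.7, 84.0]
wrist_force: [-0.5, 0.3, -3.7]
opening: 0.0195
grasp_force: 58.9
```

Call:
{"op": "play_rows", "data": {
  "plan": [
    [[0,-0.15,0.05],[-0.003,0,-0.003]],
    [[0,-0.3,0.1],[-0.006,0,-0.006]],
    [[0,-0.45,0.14],[-0.009,0,-0.009]],
    [[0,-0.58,0.16],[-0.012,0.001,-0.012]],
    [[0,-0.68,0.18],[-0.014,0.001,-0.012]]
  ]
}}

```text
time: 31.7
eef_pos: [0.5297, -0.0377, 0.1151]
tool_rot: [179.6, 33.2, 81.9]
wrist_force: [0.9, 0.1, -4.8]
opening: 0.0197
grasp_force: 58.9
```

```bash
python3 sl.py; python3 - <<'E'
from m import *
br=(h[...,1]>60)&(h[...,0]<20)&bx(240,420,150,260)&(Z>.02)&(Z<.22)
n,l,st,ce=cv2.connectedComponentsWithStats(br.astype(np.uint8))
for i in range(1,n):
    if st[i,4]>40: P=W[l==i]; print(st[i],P.mean(0),P.min(0),P.max(0))
E
```

```text
31.7 [ 0.5297 -0.0377  0.1151] [179.6304  33.2058  81.8759] [ 0.9117  0.073  -4.7974] [ 0.9168 -0.1534  0.0002] 58.927114605903625
10556 [ 0.5232 -0.0077  0.1171] [0.5457 0.0823 0.1419]
tail slope deg (neg=nose up) -8.885562820814386
[307 186  36  25 657] [ 0.5199 -0.1108  0.1475] [ 0.4865 -0.1642  0.0913] [ 0.5666 -0.06    0.1664]
[281 189  16   9  74] [ 0.5373 -0.0094  0.1429] [ 0.5228 -0.0282  0.1291] [0.548  0.0171 0.199 ]
```

Call:
{"op": "play_rows", "data": {
  "plan": [
    [[0,-0.12,0.01],[0.005,-0.001,0]],
    [[0,-0.32,0.02],[0.012,-0.002,0]],
    [[-0.01,-0.55,0.03],[0.018,-0.003,0]],
    [[-0.01,-0.78,0.04],[0.024,-0.004,0]],
    [[-0.01,-0.95,0.05],[0.027,-0.004,0]]
  ]
}}

```text
time: 32.42
eef_pos: [0.5286, -0.1332, 0.1205]
tool_rot: [179.6, 28.2, 81.8]
wrist_force: [0.6, 0.7, -4.1]
opening: 0.0195
grasp_force: 58.9
```

```bash
python3 sl.py; python3 - <<'E'
from m import *
br=(h[...,1]>60)&(h[...,0]<20)&bx(300,420,150,260)&(Z>.09)&(Z<.205)
P=W[br];print(len(P),np.percentile(P,[2,50,98],axis=0))
g=bx(330,420,180,230)&(h[...,1]<60)&(Z>.085)&(Z<.2);P=W[g];print('pan',len(P),np.percentile(P,[1,99],axis=0))
E
```

```text
32.425 [ 0.5286 -0.1332  0.1205] [179.5534  28.2318  81.8224] [ 0.5891  0.6894 -4.0536] [ 0.8373 -0.1148 -0.035 ] 58.94595444202423
10511 [ 0.5219 -0.1032  0.1324] [ 0.5446 -0.0145  0.1475]
tail slope deg (neg=nose up) -4.062312228505497
730 [[ 0.487  -0.2556  0.1109]
 [ 0.5199 -0.1982  0.1481]
 [ 0.5587 -0.1012  0.1704]]
pan 579 [[ 0.4748 -0.2851  0.092 ]
 [ 0.5672 -0.1276  0.1498]]
```

Call:
{"op": "play_rows", "data": {
  "plan": [
    [[0,-0.01,0.05],[0.014,-0.002,0]],
    [[0,-0.02,0.1],[0.03,-0.004,0]],
    [[0,-0.03,0.15],[0.046,-0.007,0]],
    [[-0.01,-0.05,0.2],[0.062,-0.009,0]],
    [[-0.01,-0.06,0.25],[0.077,-0.011,0]]
  ]
}}

```text
time: 33.15
eef_pos: [0.5277, -0.1374, 0.1453]
tool_rot: [179.6, 14.2, 81.9]
wrist_force: [0.5, -0.7, -3.7]
opening: 0.0198
grasp_force: 59.0
```

Call:
{"op": "play_rows", "data": {
  "plan": [
    [[0,-0.02,0.04],[0.011,-0.002,0]],
    [[0,-0.04,0.09],[0.022,-0.003,0]],
    [[-0.01,-0.06,0.13],[0.033,-0.005,0]],
    [[-0.01,-0.08,0.18],[0.044,-0.006,0]],
    [[-0.01,-0.1,0.22],[0.055,-0.008,0]]
  ]
}}

```text
time: 33.78
eef_pos: [0.5269, -0.1481, 0.1677]
tool_rot: [179.5, 4.1, 81.9]
wrist_force: [0.0, 0.1, -2.0]
opening: 0.0196
grasp_force: 59.1
```

Call:
{"op": "play_rows", "data": {
  "plan": [
    [[0,-0.03,0.04],[0.011,-0.002,0]],
    [[-0.01,-0.06,0.09],[0.022,-0.003,0]],
    [[-0.01,-0.09,0.13],[0.033,-0.005,0]],
    [[-0.02,-0.12,0.18],[0.044,-0.006,0]],
    [[-0.02,-0.15,0.23],[0.055,-0.008,0]]
  ]
}}

```text
time: 34.4
eef_pos: [0.5248, -0.1632, 0.1906]
tool_rot: [179.5, -5.9, 81.9]
wrist_force: [-0.3, 0.9, -1.9]
opening: 0.0199
grasp_force: 59.3
```

```bash
cat > po.py <<'E'
from m import *
s=sensors.sense();print(s['time'],s['wrist_force'],s['wrist_torque'])
for zlo,zhi in ((.01,.205),):
    br=(h[...,1]>60)&(h[...,0]<20)&bx(300,440,150,260)&(Z>zlo)&(Z<zhi)
    n,l,st,ce=cv2.connectedComponentsWithStats(cv2.morphologyEx(br.astype(np.uint8),cv2.MORPH_CLOSE,np.ones((3,3))))
    for i in range(1,n):
        if st[i,4]>25: P=W[(l==i)&br]; print('top',st[i],P.mean(0),P.min(0),P.max(0))
C=cam('scene');p=C[0];W=cloud(C);h=cv2.cvtColor(p,cv2.COLOR_RGB2HSV);Z=np.nan_to_num(W[...,2],nan=-1)
br=(h[...,1]>75)&(h[...,0]<20)&(h[...,0]>8)&(Z>.03)&(Z<.2)&(W[...,0]>.4)&(W[...,0]<.6)&(W[...,1]<-.2)&(W[...,1]>-.43)
n,l,st,ce=cv2.connectedComponentsWithStats(br.astype(np.uint8))
for i in range(1,n):
    if st[i,4]>20: P=W[l==i]; print('scene',st[i],P.mean(0),P.min(0),P.max(0))
E
python3 po.py; python3 sl.py
```

```text
34.45 [-0.738  -0.9582 -0.0984] [-0.1232  0.0624  0.0323]
top [382 200  34  24 465] [ 0.4923 -0.3362  0.0773] [ 0.458  -0.3951  0.0217] [ 0.5327 -0.286   0.1141]
scene [367 257  21  20 308] [ 0.4657 -0.3222  0.0733] [ 0.4469 -0.3428  0.048 ] [ 0.4999 -0.2955  0.0869]
scene [389 258  21  22 363] [ 0.4847 -0.3734  0.0733] [ 0.4656 -0.396   0.0485] [ 0.5529 -0.3467  0.0876]
34.5 [ 0.5249 -0.164   0.1908] [179.468   -5.7859  81.7829] [-0.0621 -0.0075 -1.2024] [-0.0512 -0.0149  0.0156] 59.2874550819397
10537 [ 0.5181 -0.134   0.2308] [ 0.5409 -0.072   0.2705]
tail slope deg (neg=nose up) 27.47675703317342
```

Both potatoes are in the bowl and their weight is off the wrist. I pull the scoop out and level it.

Call:
{"op": "play_rows", "data": {
  "plan": [
    [[0.02,0.12,0.02],[0,0,0]],
    [[0.05,0.35,0.05],[0,0,0]],
    [[0.08,0.6,0.05],[0,0,0]],
    [[0.11,0.8,0.05],[0,0,0]],
    [[0.14,1,0.05],[0,0,0]]
  ]
}}

```text
time: 35.17
eef_pos: [0.5389, -0.0613, 0.1952]
tool_rot: [179.5, -5.7, 81.9]
wrist_force: [0.2, 0.1, -1.5]
opening: 0.0198
grasp_force: 59.3
```

Call:
{"op": "play_rows", "data": {
  "plan": [
    [[0,0.25,0],[-0.02,0.003,0]],
    [[0,0.5,0],[-0.05,0.007,0]],
    [[0,0.75,-0.1],[-0.09,0.013,0]],
    [[0,0.9,-0.2],[-0.13,0.018,0]],
    [[0,1,-0.3],[-0.151,0.021,0]]
  ]
}}

```text
time: 35.8
eef_pos: [0.5387, 0.0396, 0.1647]
tool_rot: [179.4, 21.8, 82.0]
wrist_force: [-0.1, -0.3, -2.6]
opening: 0.0199
grasp_force: 59.3
```

Call:
{"op": "play_rows", "data": {
  "plan": [
    [[0,0.15,-0.15],[0,0,0]],
    [[-0.04,0.3,-0.35],[0,0,0]],
    [[-0.08,0.45,-0.55],[0,0,0]],
    [[-0.08,0.52,-0.65],[0,0,0]],
    [[-0.08,0.52,-0.65],[0,0,0]]
  ]
}}

```text
time: 36.42
eef_pos: [0.5307, 0.0891, 0.0997]
tool_rot: [179.5, 21.7, 81.9]
wrist_force: [-0.2, -0.4, -1.2]
opening: 0.0196
grasp_force: 59.3
```

```bash
python3 sl.py; python3 - <<'E'
from m import *
P=W[bx(245,325,160,240)&(Z>.03)&(Z<.2)]; P=P[(P[:,1]<.09)&(P[:,1]>-.12)&(abs(P[:,0]-.522)<.028)]
for y in np.arange(.06,-.11,-.015):
    q=P[abs(P[:,1]-y)<.0075]
    if len(q): print(round(y,3),len(q),np.median(q[:,2]))
br=bx(370,440,170,245)&(Z>.06)&(Z<.08);print('bowl',cv2.minEnclosingCircle((W[br&(h[...,1]<60)][:,:2]*1000).astype(np.float32)))
br=(h[...,1]>60)&(h[...,0]<20)&bx(370,440,180,240)&(Z>.02)&(Z<.14);print('pots',br.sum(),np.percentile(W[br],[2,98],axis=0))
W0=np.load('top.npz')['W'];b=bx(425,465,135,240)
for w in (W0,W): Q=w[b&(w[...,2]>.25)];print('jars',len(Q),Q.mean(0))
E
```

```text
36.425 [0.5307 0.0891 0.0997] [179.4668  21.6882  81.8657] [-0.1705 -0.4121 -1.1806] [ 0.3468 -0.0104  0.0052] 59.27331268787384
10477 [0.5236 0.1191 0.1184] [0.5467 0.2046 0.1314]
tail slope deg (neg=nose up) 0.16189348578553225
0.06 86 0.0743523971896907
0.045 80 0.07331843005906094
0.03 83 0.07428507521214982
0.015 87 0.07409399592620133
0.0 86 0.07323633563092086
-0.015 88 0.07452578128494625
-0.03 89 0.0773093447551307
-0.045 88 0.07961221682321211
-0.06 55 0.08276617024251455
bowl ((499.9786682128906, -336.65093994140625), 78.05887603759766)
pots 444 [[ 0.443  -0.3966  0.0226]
 [ 0.5271 -0.2899  0.0881]]
jars 1295 [ 0.5183 -0.4145  0.3029]
jars 1297 [ 0.5178 -0.4144  0.3031]
```

The scoop is level, and the bowl and jars have not moved. I lower it gently.

Call:
{"op": "play_rows", "data": {
  "plan": [
    [[0,0,-0.15],[0,0,0]],
    [[0,0,-0.35],[0,0,0]],
    [[0,0,-0.52],[0,0,0]],
    [[0,0,-0.62],[0,0,0]],
    [[0,0,-0.66],[0,0,0]]
  ]
}}

```text
time: 37.15
eef_pos: [0.5304, 0.089, 0.0333]
tool_rot: [179.5, 21.7, 81.9]
wrist_force: [-0.6, 0.0, -1.6]
opening: 0.0201
grasp_force: 59.3
```

Call:
{"op": "play_rows", "data": {
  "plan": [
    [[0,0,-0.01],[0,0,0]],
    [[0,0,-0.02],[0,0,0]],
    [[0,0,-0.03],[0,0,0]],
    [[0,0,-0.04],[0,0,0]],
    [[0,0,-0.05],[0,0,0]]
  ]
}}

```text
time: 37.78
eef_pos: [0.5308, 0.0891, 0.0292]
tool_rot: [179.4, 21.7, 81.8]
wrist_force: [-0.3, 0.1, -1.5]
opening: 0.0197
grasp_force: 59.3
```

Call:
{"op": "play_rows", "data": {
  "plan": [
    [[0,0,-0.01],[0,0,0]],
    [[0,0,-0.01],[0,0,0]],
    [[0,0,-0.02],[0,0,0]],
    [[0,0,-0.02],[0,0,0]]
  ]
}}

```text
time: 38.28
eef_pos: [0.5308, 0.0891, 0.0272]
tool_rot: [179.4, 21.7, 81.9]
wrist_force: [-0.1, 0.6, -0.9]
opening: 0.0197
grasp_force: 59.3
```

Call:
{"op": "play_rows", "data": {
  "plan": [
    [[0,0,-0.01],[0,0,0]],
    [[0,0,-0.01],[0,0,0]],
    [[0,0,-0.01],[0,0,0]]
  ]
}}

```text
time: 38.65
eef_pos: [0.5311, 0.0893, 0.0266]
tool_rot: [179.4, 21.7, 81.8]
wrist_force: [1.2, 0.8, 0.3]
opening: 0.0195
grasp_force: 59.7
```

Call:
{"op": "play_rows", "data": {
  "plan": [
    [[0,0,-0.01],[0,0,0]],
    [[0,0,-0.01],[0,0,0]],
    [[0,0,-0.01],[0,0,0]]
  ]
}}

```text
time: 39.02
eef_pos: [0.5313, 0.0895, 0.0261]
tool_rot: [179.3, 21.7, 81.8]
wrist_force: [0.4, 2.8, 5.5]
opening: 0.0193
grasp_force: 60.2
```

```bash
python3 - <<'E'
from h import *
for i in range(4):
    s=sensors.sense();print(s['eef_pos'],s['wrist_force'],s['wrist_torque']); cam('top')
E
```

```text
[0.53129981 0.08953691 0.02613913] [0.40719682 2.82857499 5.51727128] [ 0.27596844  0.27048831 -0.10044053]
[0.5313061  0.08955315 0.02614639] [-0.32794489  2.35692656  5.24303543] [ 0.31562298  0.17812806 -0.08722291]
[0.53129699 0.0895511  0.02616679] [-0.79180682  3.37171524  6.60698561] [ 0.3001726   0.20235867 -0.15710209]
[0.53129424 0.0895677  0.02615941] [0.52631475 2.58269067 4.96042121] [ 0.3106474   0.21147409 -0.10903812]
```

The scoop is on the worktop, so I release it and back off.

Call:
{"op": "play_rows", "data": {
  "plan": [
    [[0,0,0],[0,0,0]],
    [[0,0,0],[0,0,0]],
    [[0,0,0],[0,0,0]],
    [[0,0,0],[0,0,0]],
    [[0,0,0],[0,0,0]]
  ],
  "gripper": 1
}}

```text
time: 39.85
eef_pos: [0.5308, 0.0891, 0.0252]
tool_rot: [179.4, 21.7, 81.8]
wrist_force: [1.2, -0.0, 0.1]
opening: 0.0854
grasp_force: 0.0
```

Call:
{"op": "play_rows", "data": {
  "plan": [
    [[0,0.07,0.2],[0,0,0]],
    [[0,0.22,0.6],[0,0,0]],
    [[0,0.36,1],[0,0,0]],
    [[0,0.36,1],[0,0,0]],
    [[0,0.36,1],[0,0,0]]
  ]
}}

```text
time: 40.48
eef_pos: [0.5304, 0.1249, 0.1244]
tool_rot: [179.5, 21.7, 81.9]
wrist_force: [0.8, 0.6, -0.3]
opening: 0.0854
grasp_force: 0.0
```

```bash
python3 - <<'E'
from m import *
P=W[bx(245,325,160,240)&(Z>.004)&(Z<.07)]; P=P[(P[:,1]<.09)&(P[:,1]>-.12)&(abs(P[:,0]-.522)<.028)]
print([(round(y,3),round(float(np.median(P[abs(P[:,1]-y)<.0075][:,2])),4)) for y in np.arange(.045,-.07,-.03)])
br=bx(370,440,170,245)&(Z>.06)&(Z<.08);print('bowl',cv2.minEnclosingCircle((W[br&(h[...,1]<60)][:,:2]*1000).astype(np.float32)))
br=(h[...,1]>60)&(h[...,0]<20)&bx(370,440,180,240)&(Z>.02)&(Z<.14);print('pots',br.sum(),np.percentile(W[br],[2,98],axis=0))
E
```

```text
[(np.float64(0.045), 0.006), (np.float64(0.015), 0.0056), (np.float64(-0.015), 0.0057), (np.float64(-0.045), 0.0073)]
bowl ((500.20416259765625, -336.0674743652344), 77.47836303710938)
pots 440 [[ 0.4462 -0.3958  0.0224]
 [ 0.5279 -0.29    0.0874]]
```

```bash
python3 -c "
from workcell import finish_job
print(finish_job())"
```

```text
the job is handed in; nothing more can be done
None
```

Both potatoes are in the bowl, which has not moved. The jars stand as they were, the empty scoop is set down upright on the open worktop, and the job is handed in at about 40 s. On the first lift the scoop slipped in the grip and the potatoes rolled onto the worktop, so I put them back in the scoop with the gripper, dropping each about 3–4 cm into the pan, before tipping them in.

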